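Restock the empty display prong and clip its price ticket above it

TASK

Hang the padlock that stands on the counter by its shackle on the empty prong of the pegboard display. Take the sprung price clip off the acrylic plate and clip it well down onto the top edge of the pegboard directly above that prong, its ticket upright and facing the front like the other two. Let both hang by themselves, and leave the padlocks already on display and the other things on the counter where they are.

Things in the scene. Friction and masses are not known exactly. Their poses are not given: they have to be found in the camera images.
- padlock: the loose steel padlock, standing upright on the counter: body 54 (along its y) x 26 (x) x 52 mm high, shackle of 9 mm round bar above it, 96.5 mm high over all, about 0.26 kg. Origin: centre of its underside; z up; x runs through the eye of the shackle. The shackle cannot open or turn. It can be gripped across the 54 mm of its body
- padlock_eye (a point): middle of the padlock's eye (the opening under the shackle), 70 mm above the underside. The opening is 27 mm wide and reaches from 52 to 87 mm above the underside, with a round arch at the top; when hanging, the prong's wire lies in the arch, its axis 14 mm above this point
- prong_free: the empty one of three alike prongs (any of the three places) on the pegboard's front, 110 mm apart, 165 mm above the counter; 6 mm steel wire. Origin: root of the wire on the panel's front face, on the wire's axis; x points into the panel, y along it, z up. The wire runs level along -x for 110 mm, then bends up to an 8 mm ball 124 mm out, whose top is 14 mm above the wire's axis
- ticket_spot (a point): point on the pegboard's top edge straight above the empty prong, in the middle of the panel's thickness, 240 mm above the counter; axes as prong_free
- stand: the fixed display: white pegboard panel 350 mm wide, 4 mm thick, top edge 240 mm above the counter, in a wooden foot. Origin: on the counter under the middle of the panel; x is its normal, away from the front; y along it. The two full prongs each carry a padlock and have a fixed price clip over them, whose levers rise 50 mm above the top edge and stand out 25 mm before and behind the panel
- price_clip: white sprung clip, 50 g, on the acrylic plate's top edge, its pivot 8 mm above that edge. Origin: on its pivot; at rest z up, y along the pivot, x from front half to back half. Two flat levers 24 mm wide rise to 43 mm above the pivot, 49 mm apart over the tips (along x); the jaws reach 33 mm below it. While squeezed, this front half leans by up to 0.25 rad
- price_clip_ticket (a point): middle of the blank ticket on the clip's front jaw (46 x 30 mm), 5.5 mm before and 18 mm below the pivot
- price_clip_jaw (a joint): angle of the clip's back half: 0 on a 4 mm panel, -0.12 when empty and shut, 0.5 at the stop. About 5 N on the lever tips squeezes the levers to the stop: they stand parallel, 28 mm over their outsides, and the jaws gape 19 mm at the mouth. The pivot barrel meets the panel's edge when the pivot is 4 mm above it
- acrylic_plate: frosted acrylic plate 141 mm wide, 129 mm high, 4 mm thick, upright in a wooden foot 50 mm deep and 18 mm high, fixed. Origin: centre of its underside; y along the plate, the plate's mid-plane is at x = +1 mm
- hung_lock_1: laminated steel padlock, hanging on a full prong of the display. Same shape as padlock
- hung_lock_2: laminated steel padlock, hanging on the other full prong. Same shape as padlock
- desk_bell: chromed desk bell, 66 mm across, 50 mm high, a bystander. Origin: centre of its underside
- phone: phone in a red case, 75 x 149 x 11 mm, lying flat, a bystander. Origin: centre of its underside
- sticker_roll: roll of price stickers, 62 mm across, 26 mm high, a bystander. Origin: centre of its underside
Not all that is in view belongs to the job. Leave any purple look-alike of the price_clip alone.

How it is judged:
By the outcome, as a careful person would: the job done as asked, in the order asked, and still so for the second after the job is handed in, with the robot touching nothing.
It also fails if it takes over 64 s, if anything falls off the work surface, if the arm or the gripper's body presses on something with over 40 N, if the wrist force passes 120 N, or if a joint passes its speed limit or range.

ROBOT

A 7-joint arm with a two-finger parallel gripper is mounted at the origin on a cart in front of the work surface, level with it; the furniture and walls round the work are solid. World frame = base frame: x ahead of the robot, y to its left, z up, the work surface at z = 0. Lengths are in m, angles in rad, forces in N, time in s.
With the tool pointing down it reaches from about 0.4 to 0.875 m from the base axis. Payload 19.3 kg.
Tool frame: the origin (TCP) lies at the very end of the fingers, on their centre line; the grasp point (between the pads) lies 19 mm behind it; z points along the fingers, y is the line along which they close (so a half turn about z gives the same grasp; the last joint's range is limited). The gripper opens to 85 mm and grips with 20 to 120 N. Pads are 22 mm wide; open, the fingers measure 114 mm over their backs; the gripper's body (76 mm by 85 mm) begins 54 mm behind the grasp point. The pads swing forward as they close: fully open they stand 13 mm farther back than shut.
Start: joints at [1.14, 0.521, -0.036, 1.599, 0.021, 1.021, -0.113], TCP at [0.221, -0.585, 0.231] pointing down, gripper open.
Joint ranges: [-2.91, 2.91], [-0.3, 2.13], [-1.5, 1.42], [0.17, 2.43], [-1.26, 4.41], [0.16, 1.93], [-2.52, 2.52]. Speed limits (rad/s): [1.89, 1.89, 2.39, 2.39, 3.01, 3.01, 3.01].

INTERFACE

Orientations are given as [roll, pitch, yaw] about the fixed x, y, z axes, in that order (R = Rz(yaw) Ry(pitch) Rx(roll)).
In Python, from station import robot gives the robot as it stands.
- The arm moves only by the shell command python3 -m creep 'ROWS' [FORCE]. ROWS is JSON, a list of rows, each a list of 7 numbers: the shift along the tool's x, y, z in cm, then the turn, a rotation vector about the tool's x, y, z in degrees, then the finger opening in cm, from 0 to 8.54. A call has 1 to 20 rows; each row is the pose to reach, as a shift and turn from the pose commanded when the call began, along the tool's axes at that moment; what a row does not reach only later rows make up. A row lasts 1/12 s, in which the tool goes at most 41.7 mm and 7.16 degrees, less where a joint would pass 70% of its speed; a pose out of reach is approached as far as the arm can. A call with a gripper value outside its range is refused whole. The fingers move at their own pace and stop on an object; FORCE is the grip in N (left out, the last holds). Time passes only in rows, so rows that repeat a pose let the fingers close. It gives the time, the measured TCP pose, the force, the opening and the grip force at its end, in the units of the state.
- robot.observe(): the state, without advancing time (a new reading comes with each control period).
- robot.get_image(name): name is "scene" or "top" or "wrist"; returns the picture (384x512x3 uint8, blue, green, red); there is no depth.
- robot.camera_model(name): a dict with "fx", "fy", "cx", "cy" (pixels), "R" (3x3) and "t" (3): a world point X has camera coordinates R X + t. Camera axes: x right, y down, z forward; pixel columns grow to the right and rows downward; lengths in m; the calibration is good to about 2 mm. A picture is of the moment at which its call begins: read the wrist's pose just before it. camera_model takes no time and is no camera call; for the wrist camera it gives the pose at the moment of the call.
- robot.sign_off(): hands the job in; it is judged then, once.
Trained networks look in the newest picture that a camera, given by its name, has taken for a name from the list of things; names that differ only in an ending like _2 or _b are one class to them, and where a whole thing is asked for, a point or a joint stands for the part that bears it (a point fixed in the world has none). Each returns a list of dicts, best first, with "confidence" (0 to 1); they miss things now and then, are a little off and sometimes report something else, mostly with a low value. They report only what shows in the picture. A call takes as long as a camera call. They do not tell look-alikes from the thing itself.
- robot.recognise(camera, label): "bbox" ([left, top, width, height] in pixels, round what is visible of it).
- robot.silhouettes(camera, label): "pixels" (384x512 bool, what is visible of it) and "bbox" ([left, top, width, height] in pixels, round what is visible of it).
- robot.place_of(camera, label): "location" ([column, row] in pixels: a listed point, or the origin of a listed thing).
The state is a dict: "clock": time; "joint_positions": joint angles; "joint_vel": joint speeds; "tau": joint torques, N m; "ee_pos": TCP position; "eef_rot": TCP orientation; "contact_force": force on the tool from outside, world axes, zero at the start; "wrist_torque": the same for the moment, N m; "opening": finger opening in m; "grip_force": force on a finger pad.
Only numpy, scipy, OpenCV 4.12 (cv2) and the standard library are available. Lean on these libraries where they do the work, as an engineer would, in place of code of your own. Each camera call takes 0.05 s, during which the arm holds its last target. There are 200 camera calls.

## Working session

There is one attempt and no reset: what is moved stays moved. The work goes in short steps, Python scripts to look and compute and a shell command to move; the robot and the scene stay as the last step left them, time stands still between calls to the robot, and variables do not carry over. Pictures are saved under pics/ and viewed, at most 13 in all, crops included, and the job is handed in when it is done.

```bash
ls; mkdir -p pics; python3 - <<'E'
from station import robot
import cv2,numpy as np
a=robot.get_image("scene");b=robot.get_image("top")
cv2.imwrite("pics/a.png",np.hstack([a,b])[:, :][:, :] if 0 else cv2.resize(np.vstack([a,b]),None,fx=.78,fy=.78)) 
cv2.imwrite("pics/scene.png",a);cv2.imwrite("pics/top.png",b)
print(robot.observe())
for c in("scene","top"):
  m=robot.camera_model(c);print(c,m)
  for l in ["padlock","padlock_eye","prong_free","ticket_spot","price_clip","price_clip_ticket","stand","acrylic_plate"]:
    print(c,l,[(np.round(d["location"],1).tolist(),round(d["confidence"],2)) for d in robot.place_of(c,l)])
E
```

```text
pics
{'clock': 0.1, 'joint_positions': array([ 1.1398044 ,  0.52197184, -0.03633628,  1.59990043,  0.02118401,
        1.02105931, -0.11281776]), 'joint_vel': array([-0.00022459, -0.00133995,  0.0007388 , -0.00072638,  0.00036664,
        0.00067611,  0.00047602]), 'tau': array([ 3.16405778e-03, -9.28496933e+01,  1.98331341e+00, -3.70533693e+01,
        1.81283260e-02,  5.40891459e-03, -1.16874767e-04]), 'ee_pos': array([ 0.2205214 , -0.58451964,  0.23079041]), 'eef_rot': array([-3.14063888e+00,  4.56131910e-05,  3.60761617e-01]), 'contact_force': array([ 0.17596053, -0.32412973,  0.58793651]), 'wrist_torque': array([0.00537356, 0.0444943 , 0.00297062]), 'grip_force': 0.0, 'opening': 0.08517480174138609}
scene {'fx': 357.28933417655827, 'fy': 357.28933417655827, 'cx': 253.56095024894358, 'cy': 187.10553692880114, 'R': array([[-0.90840748, -0.41782402, -0.01479677],
       [-0.29107079,  0.65744159, -0.6950168 ],
       [ 0.30012272, -0.62705155, -0.71884122]]), 't': array([0.46993202, 0.22950048, 0.98224969])}
scene padlock []
scene padlock_eye [([299.3, 151.9], 0.62)]
scene prong_fr
[... 317 characters left out ...]
3287, 'fy': 351.9135194213287, 'cx': 263.2986189606475, 'cy': 187.91764890946405, 'R': array([[-0.01328351, -0.99987927,  0.00806136],
       [-0.99449169,  0.01237279, -0.10408261],
       [ 0.10397031, -0.00939954, -0.99453598]]), 't': array([0.01005546, 0.52377657, 1.26074378])}
top padlock [([336.2, 203.6], 0.65)]
top padlock_eye [([339.0, 203.0], 0.6), ([288.9, 217.3], 0.26)]
top prong_free [([271.4, 148.5], 0.4)]
top ticket_spot [([270.6, 142.5], 0.4)]
top price_clip [([245.6, 217.0], 0.62), ([175.1, 158.2], 0.53), ([158.0, 192.2], 0.46)]
top price_clip_ticket [([174.6, 159.1], 0.67), ([159.0, 193.0], 0.59)]
top stand []
top acrylic_plate [([168.9, 196.0], 0.96), ([269.5, 142.0], 0.5)]
```

```bash
python3 - <<'E'
import cv2
for n in("scene","top"):
  cv2.imwrite(f"pics/{n}2.png",cv2.resize(cv2.imread(f"pics/{n}.png"),(800,600),interpolation=cv2.INTER_CUBIC))
E
```

```text
(no output)
```

View pics/scene2.png

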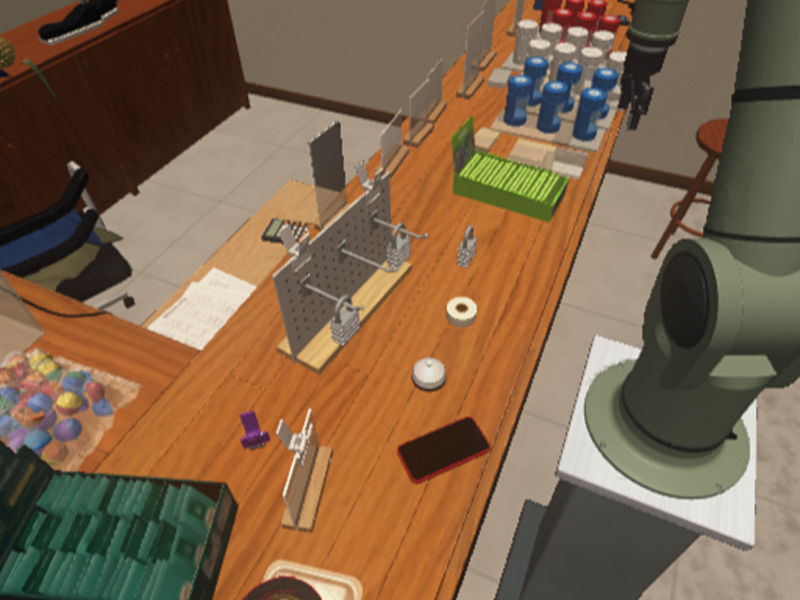

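View pics/top2.png

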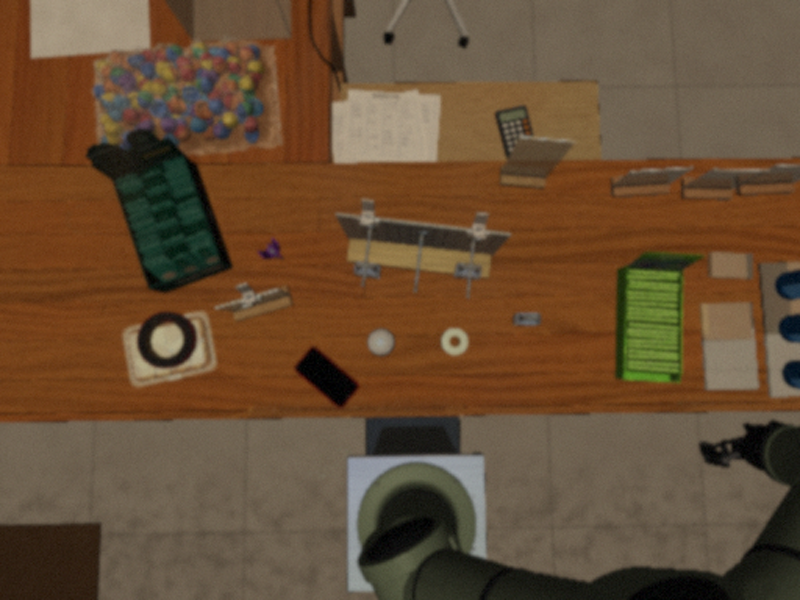

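Scene (800-px view): the loose padlock is at (467,245) and the empty prong is the middle one at about (365,258). The white clip on the plate is at (300,432). The purple look-alike at (253,432) lies on the counter, so I'll leave it. In the top view, the padlock is at (526,319), the middle prong runs (422,232)→(416,290), the clip is at (247,293) and the purple one at (270,250). Other things that could be mistaken for targets are the hung locks at top (367,268) and (467,268), and the two fixed clips at (368,207) and (480,222).

```bash
cat > h.py <<'E'
from station import robot
import cv2,numpy as np
from scipy.optimize import least_squares
from scipy.spatial.transform import Rotation as Ro
def ray(m,p):
    d=np.array([(p[0]-m["cx"])/m["fx"],(p[1]-m["cy"])/m["fy"],1.]);R=np.array(m["R"]);t=np.array(m["t"])
    return -R.T@t,R.T@d
def onz(m,p,z):
    c,d=ray(m,p);return c+d*(z-c[2])/d[2]
def proj(m,X):
    q=np.array(m["R"])@np.asarray(X)+np.array(m["t"]);return np.array([m["fx"]*q[0]/q[2]+m["cx"],m["fy"]*q[1]/q[2]+m["cy"]])
def tri(ms,ps):
    A=np.zeros((3,3));b=np.zeros(3)
    for m,p in zip(ms,ps):
        c,d=ray(m,p);d/=np.linalg.norm(d);P=np.eye(3)-np.outer(d,d);A+=P;b+=P@c
    return np.linalg.solve(A,b)
def rel(T,yaw=None,rpy=None):
    "tool-frame shift cm and rotvec deg from present measured pose"
    s=robot.observe();R=Ro.from_euler("xyz",s["eef_rot"])
    G=Ro.from_euler("xyz",rpy if rpy is not None else [np.pi,0,yaw])
    return np.round(R.inv().apply(np.array(T)-s["ee_pos"])*100,2),np.round((R.inv()*G).as_rotvec(degrees=True),2)
E
python3 - <<'E'
from h import *
s=robot.camera_model("scene");t=robot.camera_model("top");f=lambda x:np.round(x,3).tolist()
k=.64
print("lock top",f(onz(t,(336.2,203.6),.0)),"eye",f(onz(t,(339,203),.07)),"tri eye",f(tri([s,t],[(299.3,154),(339,203)])))
for n,p in dict(prongtip=(416*k,290*k),root=(422*k,232*k)).items(): print(n,f(onz(t,p,.165)))
for n,p in dict(bl=(338*k,214*k),br=(510*k,235*k)).items(): print(n,f(onz(t,p,.24)))
print("clip",f(onz(t,(158,192.2),.137)),f(tri([s,t],[(190.6,282),(158,192.2)])))
print("clip ticket",f(onz(t,(159,193),.119)),f(tri([s,t],[(194.2,286.6),(159,193)])))
for n,p in dict(pl=(217*k,308*k),pr=(290*k,289*k)).items(): print(n,f(onz(t,p,.129)))
a=cv2.imread("pics/scene.png");b=cv2.imread("pics/top.png")
c=[cv2.resize(x,(400,300),interpolation=cv2.INTER_CUBIC) for x in(a[245:345,130:263],b[160:220,130:210],b[180:225,310:370],b[125:200,210:330])]
cv2.imwrite("pics/c.png",np.vstack([np.hstack(c[:2]),np.hstack(c[2:])]))
o=robot.silhouettes("top","padlock")
for d in o:
  m=d["pixels"].astype(np.uint8);print(d["bbox"],d["confidence"],cv2.minAreaRect(cv2.findNonZero(m)))
E
```

```text
lock top [0.465, -0.268, 0.0] eye [0.463, -0.263, 0.07] tri eye [0.463, -0.267, 0.05]
prongtip [0.517, -0.005, 0.165]
root [0.64, -0.02, 0.165]
bl [0.662, 0.149, 0.24]
br [0.616, -0.191, 0.24]
clip [0.502, 0.356, 0.137] [0.505, 0.355, 0.146]
clip ticket [0.501, 0.357, 0.119] [0.501, 0.355, 0.128]
pl [0.487, 0.422, 0.129]
pr [0.526, 0.266, 0.129]
[326.4, 198.2, 20.3, 7.4] 0.64 ((337.0, 203.5), (7.0, 16.0), 90.0)
[188.2, 224.4, 37.8, 34.0] 0.64 ((209.27008056640625, 240.45773315429688), (40.95771026611328, 21.34160041809082), 39.47245788574219)
```

View pics/c.png

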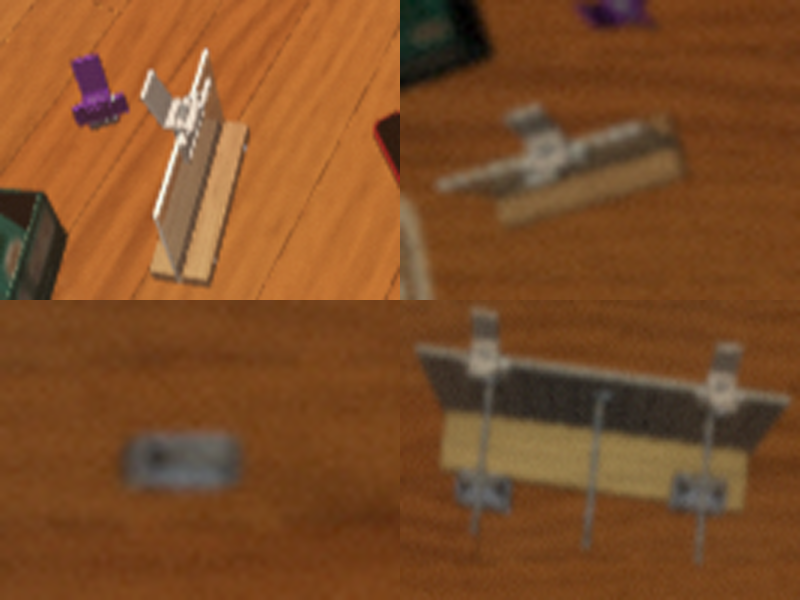

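The crop shows the white clip on the plate with its grey back lever towards +x (away from the robot), oriented like the display clips. The padlock stands with its long side along y. Now I move above the padlock.

```bash
python3 - <<'E'
from h import *
print(rel([.445,-.266,.25],0))
E
```

```text
(array([ 32.25, -21.91,  -1.87]), array([-0.  ,  0.  , 20.67]))
```

```bash
python3 -m creep '[[32.2,-21.9,-1.9,0,0,20.7,8.5],[32.2,-21.9,-1.9,0,0,20.7,8.5],[32.2,-21.9,-1.9,0,0,20.7,8.5],[32.2,-21.9,-1.9,0,0,20.7,8.5],[32.2,-21.9,-1.9,0,0,20.7,8.5],[32.2,-21.9,-1.9,0,0,20.7,8.5],[32.2,-21.9,-1.9,0,0,20.7,8.5],[32.2,-21.9,-1.9,0,0,20.7,8.5],[32.2,-21.9,-1.9,0,0,20.7,8.5],[32.2,-21.9,-1.9,0,0,20.7,8.5],[32.2,-21.9,-1.9,0,0,20.7,8.5],[32.2,-21.9,-1.9,0,0,20.7,8.5],[32.2,-21.9,-1.9,0,0,20.7,8.5],[32.2,-21.9,-1.9,0,0,20.7,8.5],[32.2,-21.9,-1.9,0,0,20.7,8.5],[32.2,-21.9,-1.9,0,0,20.7,8.5]]'
python3 - <<'E'
from h import *
m=robot.camera_model("wrist");a=robot.get_image("wrist");cv2.imwrite("pics/w1.png",a)
print("cam",-np.array(m["R"]).T@np.array(m["t"]),np.round(m["R"],2).tolist(),m["fx"])
print(robot.observe()["ee_pos"],robot.observe()["eef_rot"])
for l,z in(("padlock",0),("padlock_eye",.07)):
  for d in robot.place_of("wrist",l): print(l,d["location"],d["confidence"],onz(m,d["location"],z))
for d in robot.silhouettes("wrist","padlock"):
  q=d["pixels"].astype(np.uint8);print(d["bbox"],d["confidence"],cv2.minAreaRect(cv2.findNonZero(q)))
E
```

```text
clock: 2.28
ee_pos: [0.4441, -0.2669, 0.2503]
eef_rot: [3.142, 0.0, -0.002]
contact_force: [0.2, -1.0, 0.5]
opening: 0.0851
grip_force: 0.0
cam [ 0.52778975 -0.26726547  0.39294366] [[-0.0, -1.0, 0.0], [-0.95, 0.0, 0.32], [-0.32, -0.0, -0.95]] 290.7250922591107
[ 0.44425196 -0.26674616  0.25028439] [ 3.14152886e+00  4.83512221e-05 -1.56526616e-03]
padlock [252.5, 141.9] 0.84 [ 0.46569113 -0.26144321  0.        ]
[232.0, 132.3, 47.2, 31.7] 0.84 ((254.5, 148.5), (29.0, 45.0), 90.0)
```

View pics/w1.png

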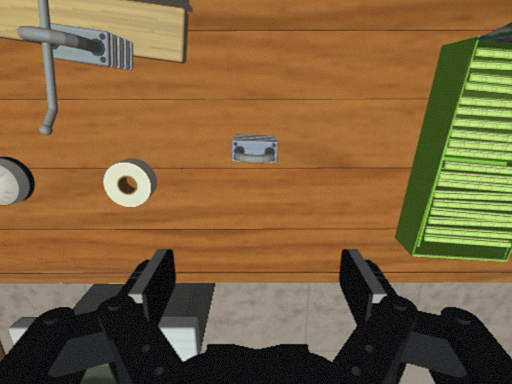

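```bash
python3 - <<'E'
from h import *
m=robot.camera_model("wrist")
for p in[(232.5,163),(277.5,163),(233,139),(277,139)]:print(np.round(onz(m,p,.052),4))
a=cv2.imread("pics/w1.png")[120:180,215:295];cv2.imwrite("pics/w1c.png",cv2.resize(a,(800,600),interpolation=cv2.INTER_CUBIC))
E
```

```text
[ 0.449  -0.2376  0.052 ]
[ 0.449  -0.2915  0.052 ]
[ 0.4776 -0.239   0.052 ]
[ 0.4776 -0.2903  0.052 ]
```

View pics/w1c.png

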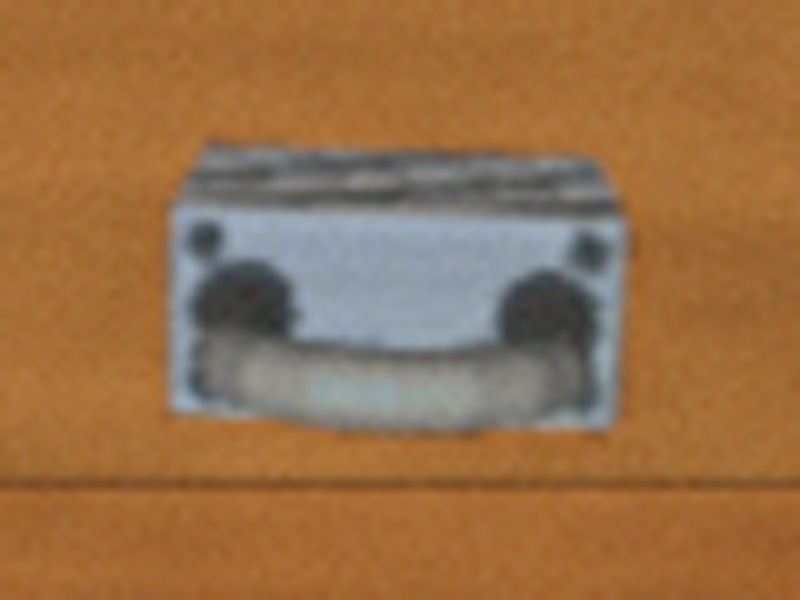

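The crop shows the padlock's top face with corners at (232,141), (277.5,142), (276,162.5) and (232,161), so its yaw is about -1.7°.

```bash
python3 - <<'E'
from h import *
m=robot.camera_model("wrist")
c=onz(m,(254.5,151.6),.052);print(c)
c[2]=.029
print(rel(c,-.03))
E
```

```text
[ 0.46277647 -0.26401207  0.052     ]
(array([ 1.83, -0.24, 22.13]), array([-0.  ,  0.  ,  1.67]))
```

```bash
python3 -m creep '[[1.8,-0.25,10,0,0,1.7,8.5],[1.8,-0.25,10,0,0,1.7,8.5],[1.8,-0.25,10,0,0,1.7,8.5],[1.8,-0.25,17,0,0,1.7,8.5],[1.8,-0.25,17,0,0,1.7,8.5],[1.8,-0.25,20,0,0,1.7,8.5],[1.8,-0.25,21,0,0,1.7,8.5],[1.8,-0.25,22,0,0,1.7,8.5],[1.8,-0.25,22.3,0,0,1.7,8.5],[1.8,-0.25,22.3,0,0,1.7,8.5],[1.8,-0.25,22.3,0,0,1.7,8.5]]'
python3 -m creep '[[0,0,0,0,0,0,4.5],[0,0,0,0,0,0,4.5],[0,0,0,0,0,0,4.5],[0,0,0,0,0,0,4.5],[0,0,0,0,0,0,4.5],[0,0,0,0,0,0,4.5],[0,0,0,0,0,0,4.5],[0,0,0,0,0,0,4.5]]' 50
python3 -m creep '[[0,0,-1,0,0,0,4.5],[0,0,-3,0,0,0,4.5],[0,0,-6,0,0,0,4.5],[0,0,-10,0,0,0,4.5],[0,0,-13,0,0,0,4.5],[0,0,-15,0,0,0,4.5],[0,0,-15,0,0,0,4.5],[0,0,-15,0,0,0,4.5]]'
python3 - <<'E'
from h import *
m=robot.camera_model("wrist");a=robot.get_image("wrist");cv2.imwrite("pics/w2.png",a)
t=robot.camera_model("top");s=robot.camera_model("scene")
for c,l in(("wrist","prong_free"),("wrist","ticket_spot"),("wrist","padlock_eye"),("wrist","padlock")):
  M=robot.camera_model(c);print(c,l,[(np.round(d["location"],1).tolist(),round(d["confidence"],2),np.round(onz(M,d["location"],{"p":.165,"t":.24}[l[0]]),4).tolist()) for d in robot.place_of(c,l)])
print(robot.observe()["ee_pos"])
E
```

```text
clock: 3.4
ee_pos: [0.4632, -0.2641, 0.0285]
eef_rot: [3.141, -0.001, -0.03]
contact_force: [-0.6, -0.3, -0.0]
opening: 0.0848
grip_force: 0.0
clock: 4.07
ee_pos: [0.463, -0.264, 0.0283]
eef_rot: [3.141, -0.001, -0.03]
contact_force: [-2.6, 0.6, 12.6]
opening: 0.0532
grip_force: 50.6
clock: 4.73
ee_pos: [0.4628, -0.2639, 0.1786]
eef_rot: [3.141, -0.002, -0.03]
contact_force: [0.3, 0.2, -2.4]
opening: 0.0531
grip_force: 54.8
wrist prong_free []
wrist ticket_spot []
wrist padlock_eye [([258.6, 301.5], 0.94, [0.419, -0.2636, 0.165]), ([65.9, 72.8], 0.41, [0.5578, -0.1728, 0.165])]
wrist padlock [([255.2, 226.9], 0.75, [0.4719, -0.263, 0.165])]
[ 0.46208729 -0.26344226  0.17631044]
```

View pics/w2.png

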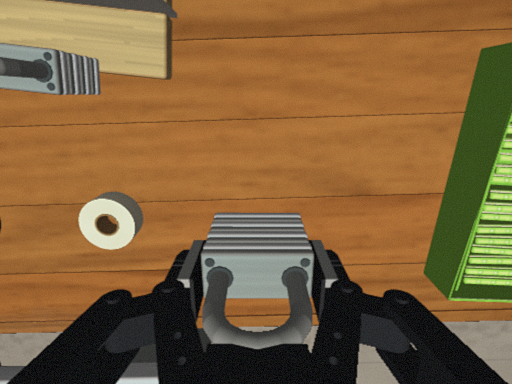

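The padlock is held. Its eye and shackle at (258,300) sit straight between the fingers. Next I traverse to in front of the free prong.

```bash
python3 - <<'E'
from h import *
t=robot.camera_model("top");s=robot.camera_model("scene")
r=onz(t,(271.4,148.6),.165);p=onz(t,(265.5,187),.175);print(r,p,np.degrees(np.arctan2(r[1]-p[1],r[0]-p[0])),np.hypot(*(r-p)[:2]))
print(onz(s,(217.4,159.7),.165),tri([s,t],[(217.4,159.7),(271.4,148.6)]))
print(rel([.425,-.005,.19],-.13))
E
```

```text
[ 0.6398118  -0.02389862  0.165     ] [ 0.51132059 -0.00245674  0.175     ] -9.47389543601903 0.1302679740552378
[ 0.64043486 -0.01542443  0.165     ] [ 0.64337674 -0.02340802  0.15710524]
(array([ -4.49, -25.72,  -1.34]), array([-0.04,  0.1 ,  5.72]))
```

```bash
python3 -m creep '[[-4.5,0,-1.3,0,0,5.7,4.5],[-4.5,-3,-1.3,0,0,5.7,4.5],[-4.5,-6,-1.3,0,0,5.7,4.5],[-4.5,-9,-1.3,0,0,5.7,4.5],[-4.5,-12,-1.3,0,0,5.7,4.5],[-4.5,-15,-1.3,0,0,5.7,4.5],[-4.5,-18,-1.3,0,0,5.7,4.5],[-4.5,-21,-1.3,0,0,5.7,4.5],[-4.5,-24,-1.3,0,0,5.7,4.5],[-4.5,-25.7,-1.3,0,0,5.7,4.5],[-4.5,-25.7,-1.3,0,0,5.7,4.5],[-4.5,-25.7,-1.3,0,0,5.7,4.5],[-4.5,-25.7,-1.3,0,0,5.7,4.5]]'
python3 - <<'E'
from h import *
m=robot.camera_model("wrist");a=robot.get_image("wrist");cv2.imwrite("pics/w3.png",a)
o=robot.observe();print(o["ee_pos"],o["eef_rot"])
for c,l in(("wrist","prong_free"),("wrist","padlock_eye"),("wrist","padlock")):
  print(c,l,[(np.round(d["location"],1).tolist(),round(d["confidence"],2)) for d in robot.place_of(c,l)])
E
```

```text
clock: 6.07
ee_pos: [0.4251, -0.006, 0.1899]
eef_rot: [3.141, 0.001, -0.13]
contact_force: [0.2, -0.3, -2.5]
opening: 0.0527
grip_force: 54.6
[ 0.42515768 -0.00623784  0.18997821] [ 3.14125820e+00  7.29154342e-04 -1.30731342e-01]
wrist prong_free []
wrist padlock_eye [([260.2, 299.8], 0.62)]
wrist padlock [([260.8, 227.1], 0.91)]
```

View pics/w3.png

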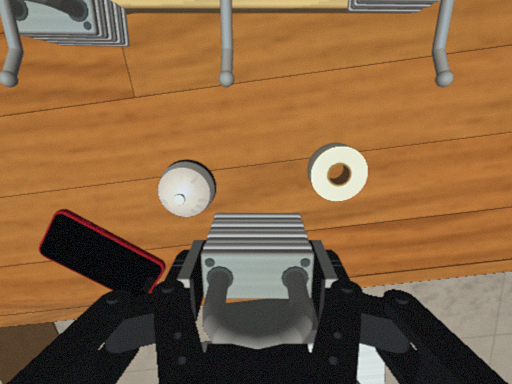

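The wrist picture shows prong balls at (9,79), (227,79) and (446,78). The free middle prong runs almost parallel to tool x, and the shackle is centred at about column 257.

```bash
python3 - <<'E'
from h import *
m=robot.camera_model("wrist");z=.175
L,M,R=[onz(m,p,z) for p in[(9,79),(227,79),(446,78)]];print(L,M,R,np.linalg.norm(L-R))
d=L-R;yaw=np.arctan2(-d[0],d[1]);print("yaw",yaw)
# scale z so spacing = .22
import scipy.optimize as so
zz=so.brentq(lambda z:np.linalg.norm(onz(m,(9,79),z)-onz(m,(446,78),z))-.22,.1,.25);print("z",zz)
x=np.array([np.cos(yaw),np.sin(yaw)]);root=M[:2]+.124*x;print("root",root)
sh=onz(m,(257.5,285),robot.observe()["ee_pos"][2]-.0283+.055);print("shackle base",sh)
a=onz(m,(226,5),.165);b=onz(m,(227,48),.165);print("wire",a,b,np.arctan2(a[1]-b[1],a[0]-b[0]))
E
```

```text
[0.53129379 0.10611952 0.175     ] [ 0.51695441 -0.00324047  0.175     ] [ 0.50301162 -0.11320654  0.175     ] 0.22114204221528108
yaw -0.12824264917224196
z 0.17581514517422175
root [ 0.63993614 -0.019099  ]
shackle base [ 0.42310025 -0.00644972  0.21687694]
wire [ 0.55164429 -0.00748312  0.165     ] [ 0.53239547 -0.00481057  0.165     ] -0.13796048470173386
```

```bash
python3 - <<'E'
from h import *
root=np.array([.640,-.019]);y=-.128;x=np.array([np.cos(y),np.sin(y)])
for o,z in((.215,.1295),(.09,.1295),(.09,.1090)): print(rel([*(root-o*x),z],y))
E
```

```text
(array([-0.04, -1.47,  6.07]), array([ 0.01,  0.01, -0.17]))
(array([12.46, -1.51,  6.06]), array([ 0.01,  0.01, -0.17]))
(array([12.46, -1.51,  8.11]), array([ 0.01,  0.01, -0.17]))
```

```bash
python3 -m creep '[[0,-1.5,1.5,0,0,0,4.5],[0,-1.5,4,0,0,0,4.5],[0,-1.5,6,0,0,0,4.5],[0,-1.5,6,0,0,0,4.5],[0,-1.5,6,0,0,0,4.5],[2,-1.5,6,0,0,0,4.5],[4,-1.5,6,0,0,0,4.5],[4,-1.5,6,0,0,0,4.5],[4,-1.5,6,0,0,0,4.5]]'
python3 - <<'E'
from h import *
m=robot.camera_model("wrist");a=robot.get_image("wrist");s=robot.get_image("scene");b=robot.get_image("top")
o=robot.observe();print(o["ee_pos"],o["eef_rot"],o["contact_force"])
f=lambda x:cv2.resize(x,(400,300),interpolation=cv2.INTER_CUBIC)
cv2.imwrite("pics/w4.png",np.vstack([np.hstack([f(a),f(s[110:230,170:330])]),np.hstack([f(a[0:144,160:352]),f(b[125:200,210:330])])]))
E
```

```text
clock: 7.02
ee_pos: [0.468, 0.0039, 0.1315]
eef_rot: [-3.141, -0.002, -0.131]
contact_force: [-1.3, -0.2, -3.0]
opening: 0.0532
grip_force: 54.5
[0.46663211 0.00410007 0.13098102] [-3.14157449e+00 -3.31416220e-04 -1.29939837e-01] [-0.42364905 -0.35192835 -2.62979524]
```

View pics/w4.png

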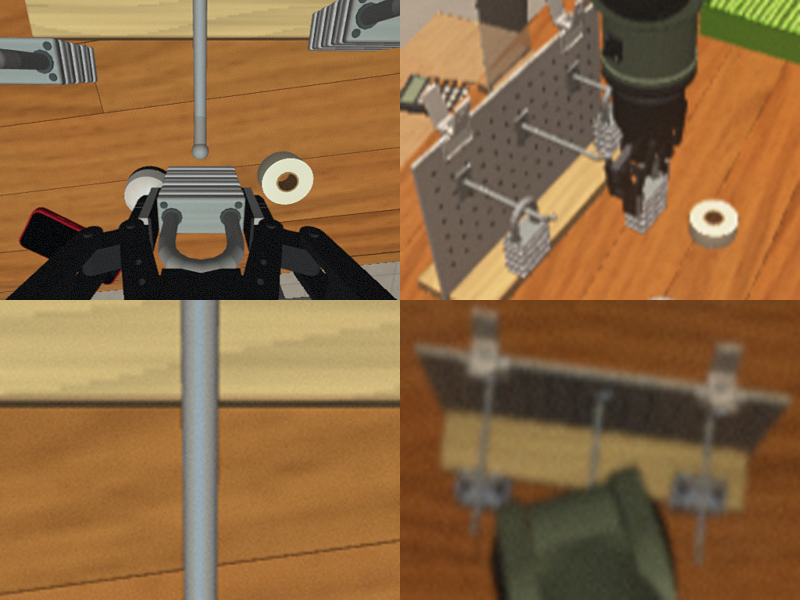

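The wrist view (half scale) puts the ball at column 200 and the shackle at 201, so they are aligned. Now I thread it on slowly.

```bash
python3 -m creep '[[1.5,0,0,0,0,0,4.5],[3,0,0,0,0,0,4.5],[4,0,0,0,0,0,4.5],[4.5,0,0,0,0,0,4.5],[5,0,0,0,0,0,4.5],[5.5,0,0,0,0,0,4.5],[6,0,0,0,0,0,4.5],[6,0,0,0,0,0,4.5]]'
python3 -m creep '[[0.5,0,0,0,0,0,4.5],[1,0,0,0,0,0,4.5],[1.5,0,0,0,0,0,4.5],[2,0,0,0,0,0,4.5],[2.4,0,0,0,0,0,4.5],[2.4,0,0,0,0,0,4.5],[2.4,0,0,0,0,0,4.5]]'
python3 - <<'E'
from h import *
a=robot.get_image("wrist");s=robot.get_image("scene")
f=lambda x:cv2.resize(x,(400,300),interpolation=cv2.INTER_CUBIC)
cv2.imwrite("pics/w5.png",np.hstack([f(a),f(s[110:230,170:330])]))
root=np.array([.640,-.019]);y=-.128;x=np.array([np.cos(y),np.sin(y)])
print(rel([*(root-.09*x),.109],y))
E
```

```text
clock: 7.83
ee_pos: [0.5271, -0.0036, 0.1303]
eef_rot: [-3.142, -0.0, -0.13]
contact_force: [-0.7, 0.2, -2.8]
opening: 0.053
grip_force: 54.5
clock: 8.42
ee_pos: [0.5503, -0.0066, 0.1302]
eef_rot: [-3.142, 0.0, -0.13]
contact_force: [-0.8, 0.5, -2.6]
opening: 0.0528
grip_force: 54.5
(array([0.08, 0.08, 2.12]), array([ 0.  ,  0.02, -0.1 ]))
```

View pics/w5.png

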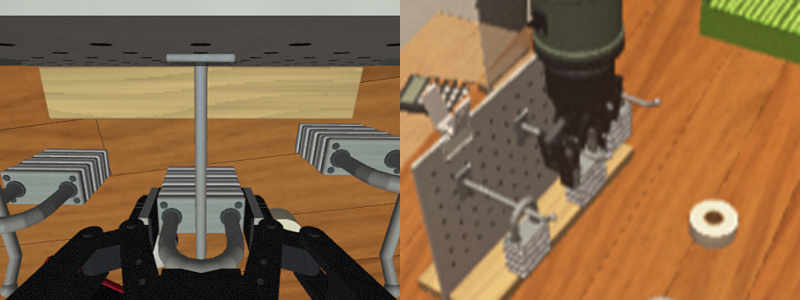

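The wire runs through the eye and under the shackle arch. I lower the lock until the wire takes its weight.

```bash
python3 -m creep '[[0,0,0.5,0,0,0,4.5],[0,0,1,0,0,0,4.5],[0,0,1.5,0,0,0,4.5],[0,0,1.8,0,0,0,4.5],[0,0,1.8,0,0,0,4.5],[0,0,1.8,0,0,0,4.5]]'
python3 -m creep '[[0,0,0.1,0,0,0,4.5],[0,0,0.2,0,0,0,4.5],[0,0,0.3,0,0,0,4.5],[0,0,0.3,0,0,0,4.5],[0,0,0.3,0,0,0,4.5]]'
```

```text
clock: 9.02
ee_pos: [0.5501, -0.0066, 0.112]
eef_rot: [3.142, 0.001, -0.13]
contact_force: [-0.2, -0.1, -2.5]
opening: 0.0527
grip_force: 54.6
clock: 9.43
ee_pos: [0.5502, -0.0066, 0.1093]
eef_rot: [-3.142, 0.0, -0.13]
contact_force: [-0.7, 0.2, -2.7]
opening: 0.0527
grip_force: 54.6
```

```bash
python3 -m creep '[[0,0,0.1,0,0,0,4.5],[0,0,0.2,0,0,0,4.5],[0,0,0.3,0,0,0,4.5],[0,0,0.3,0,0,0,4.5]]'
python3 -m creep '[[0,0,0.05,0,0,0,4.5],[0,0,0.1,0,0,0,4.5],[0,0,0.1,0,0,0,4.5]]'
```

```text
clock: 9.77
ee_pos: [0.551, -0.0067, 0.1079]
eef_rot: [-3.141, -0.002, -0.13]
contact_force: [-8.3, -0.6, 29.1]
opening: 0.0529
grip_force: 58.5
clock: 10.02
ee_pos: [0.5513, -0.0067, 0.1076]
eef_rot: [-3.141, -0.003, -0.13]
contact_force: [-13.1, -1.1, 42.8]
opening: 0.0531
grip_force: 60.2
```

```bash
python3 -m creep '[[0,0,-0.15,0,0,0,4.5],[0,0,-0.3,0,0,0,4.5],[0,0,-0.3,0,0,0,4.5]]'
python3 -m creep '[[0,0,0,0,0,0,5.5],[0,0,0,0,0,0,6],[0,0,0,0,0,0,6.5],[0,0,0,0,0,0,7],[0,0,0,0,0,0,7],[0,0,0,0,0,0,7],[0,0,0,0,0,0,7],[0,0,0,0,0,0,7]]'
```

```text
clock: 10.27
ee_pos: [0.5505, -0.0066, 0.1087]
eef_rot: [-3.141, -0.001, -0.13]
contact_force: [-0.2, 0.3, 2.7]
opening: 0.0532
grip_force: 55.1
clock: 10.93
ee_pos: [0.5502, -0.0066, 0.1083]
eef_rot: [3.142, 0.0, -0.13]
contact_force: [-0.2, 0.0, -0.5]
opening: 0.07
grip_force: 0.0
```

```bash
python3 -m creep '[[0,0,-1,0,0,0,7],[0,0,-3,0,0,0,7],[0,0,-6,0,0,0,7],[0,0,-10,0,0,0,7],[0,0,-14,0,0,0,7],[0,0,-18,0,0,0,7],[0,0,-22,0,0,0,7],[0,0,-22,0,0,0,7],[0,0,-22,0,0,0,7]]'
python3 - <<'E'
from h import *
print(robot.observe()["joint_positions"])
s=robot.camera_model("scene")
for l in("padlock","padlock_eye"):
  for c in("scene","wrist"): print(l,c,[(np.round(d["location"],1).tolist(),round(d["confidence"],2)) for d in robot.place_of(c,l)])
print("eye expected",proj(s,[.5507,-.0075,.151]),proj(robot.camera_model("wrist"),[.5507,-.0075,.151]))
print(rel([.45,.30,.33],1.815),rel([.45,.30,.33],-1.326))
E
```

```text
clock: 11.68
ee_pos: [0.5508, -0.0066, 0.3312]
eef_rot: [-3.141, -0.004, -0.13]
contact_force: [0.0, -0.1, -1.2]
opening: 0.0699
grip_force: 0.0
[ 0.01020303  0.30962921 -0.13823515  1.66518149  0.04602674  1.16546033
 -1.84012813]
padlock scene [([243.8, 186.1], 0.72)]
padlock wrist [([258.3, 229.5], 0.7)]
padlock_eye scene [([193.1, 316.9], 0.67), ([244.0, 170.4], 0.57)]
padlock_eye wrist [([257.8, 302.8], 0.84), ([257.6, 83.0], 0.24)]
eye expected [243.48652517 173.18260634] [257.17945285 170.21939979]
(array([-13.86, -29.12,  -0.24]), array([-8.0000e-02,  8.0000e-02, -1.1142e+02])) (array([-13.86, -29.12,  -0.24]), array([ 0.07,  0.07, 68.55]))
```

```bash
python3 -m creep '[[-13,-5,0,0,0,-7,8.5],[-13,-10,0,0,0,-14,8.5],[-13,-14,0,0,0,-21,8.5],[-13,-18,0,0,0,-28,8.5],[-13,-22,0,0,0,-35,8.5],[-13,-26,0,0,0,-42,8.5],[-13,-29,0,0,0,-49,8.5],[-13,-29,0,0,0,-56,8.5],[-13,-29,0,0,0,-63,8.5],[-13,-29,0,0,0,-70,8.5],[-13,-29,0,0,0,-77,8.5],[-13,-29,0,0,0,-84,8.5],[-13,-29,0,0,0,-91,8.5],[-13,-29,0,0,0,-98,8.5],[-13,-29,0,0,0,-105,8.5],[-13,-29,0,0,0,-111.4,8.5],[-13,-29,0,0,0,-111.4,8.5],[-13,-29,0,0,0,-111.4,8.5],[-13,-29,0,0,0,-111.4,8.5]]'
python3 - <<'E'
from h import *
S={c:robot.camera_model(c) for c in("scene","top","wrist")}
for c in S: cv2.imwrite(f"pics/n_{c}.png",robot.get_image(c))
for l in("padlock","price_clip","price_clip_ticket","acrylic_plate"):
  for c in S: print(l,c,[(np.round(d["location"],1).tolist(),round(d["confidence"],2)) for d in robot.place_of(c,l)])
print("lock expected",[proj(S[c],[.5507,-.0075,.081]) for c in("scene","top")])
for c in S: print("clip exp",c,proj(S[c],[.503,.356,.137]))
print(rel([.503,.33,.27],1.815))
E
```

```text
clock: 13.47
ee_pos: [0.4588, 0.2976, 0.3279]
eef_rot: [-3.141, 0.0, 1.811]
contact_force: [0.2, -0.1, -0.0]
opening: 0.0849
grip_force: 0.0
padlock scene [([242.9, 188.6], 0.46)]
padlock top [([266.1, 180.6], 0.6)]
padlock wrist [([267.5, 337.4], 0.92)]
price_clip scene [([255.1, 163.0], 0.69), ([162.7, 281.0], 0.53), ([272.6, 246.9], 0.48)]
price_clip top [([174.0, 160.3], 0.68), ([154.2, 191.4], 0.66)]
price_clip wrist [([372.2, 156.9], 0.97), ([310.9, 137.5], 0.73)]
price_clip_ticket scene [([195.4, 285.0], 0.89), ([165.6, 281.5], 0.7)]
price_clip_ticket top [([175.9, 161.9], 0.69), ([160.7, 192.4], 0.5)]
price_clip_ticket wrist [([367.1, 157.5], 0.87), ([309.9, 129.9], 0.81), ([295.7, 291.1], 0.68)]
acrylic_plate scene [([196.7, 315.3], 0.55)]
acrylic_plate top [([166.0, 194.2], 0.56), ([265.0, 177.3], 0.34)]
acrylic_plate wrist [([295.3, 117.8], 0.83)]
lock expected [array([244.28817188, 189.71191723]), array([266.39607736, 178.70017431])]
clip exp scene [192.90344585 284.81473512]
clip exp top [157.89076495 192.02404743]
clip exp wrist [307.19542493 127.21772088]
(array([2.07, 5.06, 5.83]), array([ 0.  , -0.  , -0.03]))
```

```bash
python3 -m creep '[[0.5,2.5,2,0,0,0,8.5],[0.5,4,4,0,0,0,8.5],[0.5,4.5,5.8,0,0,0,8.5],[0.5,4.5,5.8,0,0,0,8.5],[0.5,4.5,5.8,0,0,0,8.5]]'
python3 - <<'E'
from h import *
m=robot.camera_model("wrist");w=robot.get_image("wrist");cv2.imwrite("pics/w6.png",w)
for l in("price_clip","price_clip_ticket","acrylic_plate"):
   print(l,[(np.round(d["location"],1).tolist(),round(d["confidence"],2)) for d in robot.place_of("wrist",l)])
for d in robot.silhouettes("wrist","price_clip"):
  q=d["pixels"].astype(np.uint8);print(d["bbox"],d["confidence"],cv2.minAreaRect(cv2.findNonZero(q)))
for d in robot.silhouettes("wrist","acrylic_plate")[:1]:
  print(d["bbox"],d["confidence"])
f=lambda x,s:cv2.resize(x,s,interpolation=cv2.INTER_CUBIC)
t=cv2.imread("pics/n_top.png");s=cv2.imread("pics/n_scene.png")
v=np.vstack([f(s[110:230,170:330],(288,216)),f(t[125:200,210:330],(288,180)),f(s[250:340,130:250],(288,204))])
print(proj(m,[.503,.356,.137]))
cv2.imwrite("pics/w6v.png",np.hstack([w[:, :],np.zeros((384,288,3),np.uint8)]) if 0 else np.hstack([np.vstack([w,np.zeros((216,512,3),np.uint8)]),v]))
E
```

```text
clock: 14.63
ee_pos: [0.5009, 0.3134, 0.27]
eef_rot: [-3.14, 0.0, 1.815]
contact_force: [-0.0, -0.5, 1.2]
opening: 0.0851
grip_force: 0.0
price_clip [([275.6, 146.9], 0.86), ([353.2, 169.8], 0.85)]
price_clip_ticket [([351.0, 168.8], 0.84), ([271.8, 144.3], 0.56)]
acrylic_plate []
[251.3, 122.9, 60.7, 43.1] 0.81 ((281.0, 144.5), (47.0, 58.0), 90.0)
[333.2, 158.1, 46.2, 39.7] 0.77 ((356.1999816894531, 179.4000244140625), (40.24921798706055, 33.98823165893555), 63.43495178222656)
[85.6, 153.7, 97.5, 86.1] 0.39 ((132.61082458496094, 197.6437530517578), (53.27918243408203, 95.750732421875), 52.3737678527832)
[252.6, 62.3, 42.2, 144.7] 0.81
[269.8531105  139.86913608]
```

View pics/w6v.png

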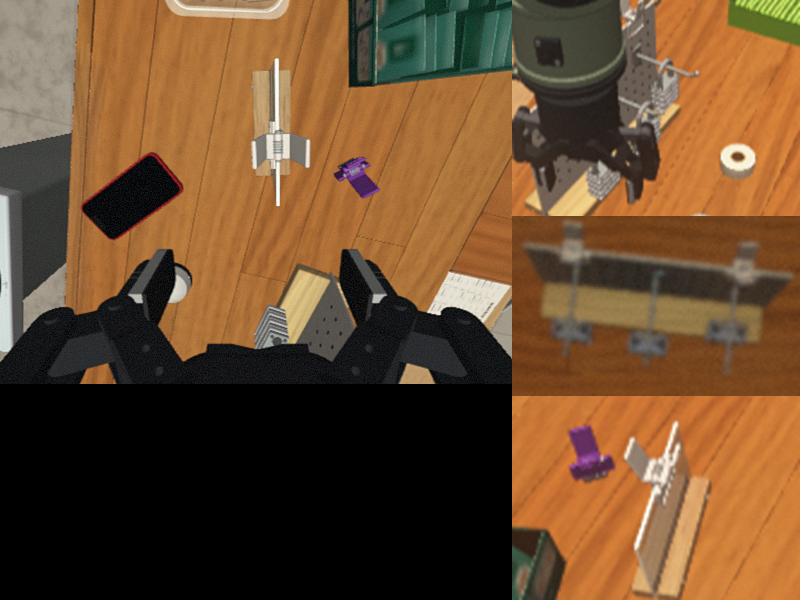

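The view shows the lock hanging on the middle prong. The white clip's pivot is at (279,147) with its levers from 252 to 310, and the plate edge runs vertically at column 277. The purple clip is at (356,175).

```bash
python3 - <<'E'
from h import *
m=robot.camera_model("wrist")
e1,e2=onz(m,(276.5,60),.129),onz(m,(277.8,205),.129);d=e1-e2;yaw=np.arctan2(-d[0],d[1]);print("plate",e1,e2,np.linalg.norm(d),"yaw",yaw)
x=np.array([np.cos(yaw),np.sin(yaw),0])
for p,z in(((278.5,147),.137),((275.6,146.9),.137),((253,153),.178),((310,152),.178)): print(p,np.round(onz(m,p,z),4))
# pivot: on plate plane, at image row 147
lam=lambda r:min(np.linspace(0,1,2001),key=lambda k:abs(proj(m,(e2+k*d)+[0,0,.008])[1]-r))
k=lam(147);P=e2+k*d+[0,0,.008];print("pivot",P,proj(m,P))
yv=d/np.linalg.norm(d)
for sgn in(-1,1):
  print("ticket",sgn,proj(m,P+sgn*.0055*x-[0,0,.018]),[np.round(proj(m,P+sgn*.006*x+b*yv+[0,0,c]),0).tolist() for b in(-.023,.023) for c in(-.003,-.033)])
w=cv2.imread("pics/w6.png");
for r in range(120,176,3): print(r," ".join("%3d/%3d"%(w[r,c].max(),int(w[r,c].max())-int(w[r,c].min())) for c in range(246,316,4)))
t=P.copy();t[2]=.153;print(rel(t,yaw+np.pi/2),yaw+np.pi/2)
E
```

```text
plate [0.49219281 0.42543199 0.129     ] [0.53021181 0.29114081 0.129     ] 0.13956921895108337 yaw 0.275888984354207
(278.5, 147) [0.5138 0.3516 0.137 ]
(275.6, 146.9) [0.5111 0.351  0.137 ]
(253, 153) [0.49  0.348 0.178]
(310, 152) [0.5352 0.3601 0.178 ]
pivot [0.51314128 0.35143755 0.137     ] [277.82957819 146.98055238]
ticket -1 [271.18530327 144.04164336] [[272.0, 170.0], [270.0, 163.0], [271.0, 122.0], [270.0, 120.0]]
ticket 1 [282.02535993 143.6985266 ] [[284.0, 169.0], [281.0, 163.0], [284.0, 122.0], [281.0, 119.0]]
120 183/124 179/116 175/ 81 181/ 81 190/ 81 193/ 84 104/  6 120/ 32 233/ 11 191/ 79 190/ 78 173/104 173/116 153/109 160/108 171/121 181/120 183/123
123 185/122 174/114 178/ 82 183/ 80 188/ 80 197/ 84 199/ 19 225/ 24 233/ 10 193/ 81 184/ 79 174/102 164/113 151/108 160/111 172/120 182/126 183/122
126 184/121 171/111 167/ 80 185/ 82 191/ 81 196/ 84 189/ 20 227/ 21 234/ 11 193/ 78 191/ 81 172/100 167/115 147/103 164/116 181/120 184/125 178/125
129 183/119 170/113 167/ 80 187/ 83 189/ 80 197/ 83 208/ 22 229/ 18 218/ 13 187/ 76 187/ 81 174/ 96 158/116 152/107 167/121 1
[... 1622 characters left out ...]
/ 11 231/ 23 161/ 93 159/111
165 175/121 182/120 237/ 18 123/ 15 193/ 87 200/ 85 174/ 53 236/ 20 247/  7 188/ 86 181/ 81 161/ 99 185/121 183/128 133/ 49 234/ 20 156/ 90 166/114
168 171/120 176/122 226/ 24 194/ 90 187/ 83 199/ 85 176/ 69 228/ 29 248/  6 188/ 88 177/ 83 164/103 182/124 184/124 175/118 159/102 164/115 174/117
171 171/118 174/117 163/115 189/ 85 195/ 85 200/ 87 165/ 71 101/ 34 248/  6 187/ 83 175/ 80 180/111 182/125 177/118 167/117 159/114 155/114 180/124
174 175/119 176/118 158/113 191/ 86 187/ 84 200/ 82 167/ 76 113/ 43 249/  5 181/ 85 176/ 88 174/110 184/126 172/119 166/117 158/112 159/114 181/123
(array([ 3.39,  2.04, 11.84]), array([ 0.08, -0.01, -1.83])) 1.8466853111491035
```

The white ticket pixels lie left of the plate, which is the front, so no half turn is needed. I descend and squeeze.

```bash
python3 -m creep '[[3.4,2.05,3,0,0,-1.6,8.5],[3.4,2.05,5,0,0,-1.6,8.5],[3.4,2.05,7,0,0,-1.6,8.5],[3.4,2.05,9,0,0,-1.6,8.5],[3.4,2.05,10.5,0,0,-1.6,8.5],[3.4,2.05,11.5,0,0,-1.6,8.5],[3.4,2.05,12,0,0,-1.6,8.5],[3.4,2.05,12,0,0,-1.6,8.5],[3.4,2.05,12,0,0,-1.6,8.5]]'
python3 -m creep '[[0,0,0,0,0,0,5.5],[0,0,0,0,0,0,4.5],[0,0,0,0,0,0,3.5],[0,0,0,0,0,0,2.6],[0,0,0,0,0,0,2.6],[0,0,0,0,0,0,2.6],[0,0,0,0,0,0,2.6],[0,0,0,0,0,0,2.6],[0,0,0,0,0,0,2.6],[0,0,0,0,0,0,2.6]]' 25
```

```text
clock: 15.68
ee_pos: [0.5133, 0.3516, 0.1511]
eef_rot: [3.141, -0.0, 1.842]
contact_force: [0.9, 1.2, 1.0]
opening: 0.0847
grip_force: 0.0
clock: 16.52
ee_pos: [0.5132, 0.3517, 0.151]
eef_rot: [3.141, -0.0, 1.842]
contact_force: [-1.8, -1.8, 8.0]
opening: 0.0274
grip_force: 25.7
```

```bash
python3 -m creep '[[0,0,-0.5,0,0,0,2.6],[0,0,-1.5,0,0,0,2.6],[0,0,-3,0,0,0,2.6],[0,0,-5,0,0,0,2.6],[0,0,-8,0,0,0,2.6],[0,0,-11,0,0,0,2.6],[0,0,-14,0,0,0,2.6],[0,0,-17,0,0,0,2.6],[0,0,-17,0,0,0,2.6],[0,0,-17,0,0,0,2.6]]'
python3 - <<'E'
from h import *
m=robot.camera_model("wrist");w=robot.get_image("wrist");cv2.imwrite("pics/w7.png",w)
for l in("price_clip","price_clip_ticket"):
   print(l,[(np.round(d["location"],1).tolist(),round(d["confidence"],2)) for d in robot.place_of("wrist",l)])
for d in robot.silhouettes("wrist","price_clip")[:2]: print(d["bbox"],d["confidence"])
e=robot.observe()["ee_pos"]
for h in(-.01,-.014,-.02,-.03): print(h,proj(m,e+[0,0,h]))
print(robot.observe()["contact_force"],robot.observe()["opening"])
E
```

```text
clock: 17.35
ee_pos: [0.5133, 0.3518, 0.3225]
eef_rot: [3.139, -0.001, 1.842]
contact_force: [-0.5, -0.1, -1.4]
opening: 0.0274
grip_force: 24.7
price_clip [([322.0, 184.2], 0.93), ([256.7, 236.9], 0.89)]
price_clip_ticket [([323.4, 182.1], 0.72)]
[308.0, 173.1, 36.0, 33.9] 0.98
[225.1, 185.0, 60.9, 112.1] 0.85
-0.01 [254.85338004 239.65484768]
-0.014 [254.88058822 236.54412209]
-0.02 [254.91929797 232.11841574]
-0.03 [254.97875689 225.32044656]
[ 0.76943098 -0.40779211 -0.79843151] 0.027592092698074926
```

The clip is held with its pivot 14 mm below the TCP on axis. I carry it to above the panel.

```bash
python3 - <<'E'
from h import *
print(rel([.57,-.012,.35],1.443))
print(rel([.642,-.0193,.35],1.443))
E
```

```text
(array([-36.52,  -4.23,  -3.04]), array([-0.08,  0.05, 22.9 ]))
(array([-39.15,   2.51,  -3.04]), array([-0.08,  0.05, 22.9 ]))
```

```bash
python3 -m creep '[[-2,-2,-3,0,0,3,2.6],[-5,-4.2,-3,0,0,6,2.6],[-8,-4.2,-3,0,0,9,2.6],[-11,-4.2,-3,0,0,12,2.6],[-14,-4.2,-3,0,0,15,2.6],[-17,-4.2,-3,0,0,18,2.6],[-20,-4.2,-3,0,0,21,2.6],[-23,-4.2,-3,0,0,22.9,2.6],[-26,-4.2,-3,0,0,22.9,2.6],[-29,-4.2,-3,0,0,22.9,2.6],[-32,-4.2,-3,0,0,22.9,2.6],[-35,-4.2,-3,0,0,22.9,2.6],[-36.5,-4.2,-3,0,0,22.9,2.6],[-36.5,-4.2,-3,0,0,22.9,2.6],[-36.5,-4.2,-3,0,0,22.9,2.6]]'
python3 - <<'E'
from h import *
m=robot.camera_model("wrist");w=robot.get_image("wrist");cv2.imwrite("pics/w8.png",w)
for l in("price_clip","ticket_spot","prong_free","padlock"):
   print(l,[(np.round(d["location"],1).tolist(),round(d["confidence"],2)) for d in robot.place_of("wrist",l)])
y=-.128;x=np.array([np.cos(y),np.sin(y),0]);v=np.array([-x[1],x[0],0]);S=np.array([.642,-.0193,.24])
g=cv2.cvtColor(w,cv2.COLOR_BGR2HSV)
# predicted panel front/back top edges and measured brightness profile across
for b in(-.04,-.03,.03,.045,.06):
  line=[]
  for a in np.arange(-.012,.0125,.001):
    p=proj(m,S+b*v+a*x); 
    c=w[int(round(p[1])),int(round(p[0]))] if 0<=p[0]<511 and 0<=p[1]<383 else None
    line.append("-" if c is None else "%d"%c.mean())
  print(b,proj(m,S+b*v).round(0)," ".join(line))
print(rel([.642,-.0193,.35],1.443))
E
```

```text
clock: 18.8
ee_pos: [0.5703, -0.0119, 0.3495]
eef_rot: [-3.14, -0.0, 1.442]
contact_force: [0.3, 0.9, 0.7]
opening: 0.0276
grip_force: 25.0
price_clip [([254.7, 232.8], 0.87), ([242.7, 221.6], 0.61)]
ticket_spot [([300.7, 142.8], 0.22)]
prong_free [([317.0, 166.9], 0.58), ([178.1, 199.7], 0.27)]
padlock [([240.7, 149.1], 0.9)]
-0.04 [332. 227.] 74 74 77 77 74 77 72 80 71 83 168 215 217 212 183 123 101 101 104 108 116 114 112 113 109
-0.03 [333. 217.] 77 76 75 76 77 76 76 76 67 92 171 213 215 211 173 106 107 109 106 107 113 117 114 110 106
0.03 [339. 154.] 77 68 56 32 53 70 80 79 75 74 115 177 209 206 171 107 101 103 106 109 108 112 108 109 107
0.045 [340. 137.] 71 73 73 76 73 67 73 70 70 74 162 212 209 205 190 94 93 99 96 102 104 114 113 113 114
0.06 [342. 119.] 70 72 73 77 73 74 72 77 69 70 99 207 209 206 174 113 93 100 100 111 112 109 112 108 112
(array([0.03, 7.22, 0.03]), array([-0.01, -0.01,  0.08]))
```

The panel edge profile lies exactly on the predicted line. I move over it and lower.

```bash
python3 -m creep '[[0,2,0,0,0,0,2.6],[0,4,0,0,0,0,2.6],[0,6,0,0,0,0,2.6],[0,7.2,0,0,0,0,2.6],[0,7.2,0,0,0,0,2.6],[0,7.2,0,0,0,0,2.6],[0,7.2,2,0,0,0,2.6],[0,7.2,4,0,0,0,2.6],[0,7.2,4,0,0,0,2.6],[0,7.2,4,0,0,0,2.6]]'
python3 -m creep '[[0,0,1,0,0,0,2.6],[0,0,2,0,0,0,2.6],[0,0,3,0,0,0,2.6],[0,0,4,0,0,0,2.6],[0,0,4.6,0,0,0,2.6],[0,0,4.6,0,0,0,2.6],[0,0,4.6,0,0,0,2.6]]'
python3 - <<'E'
from h import *
print(rel([.642,-.0193,.258],1.443),robot.observe()["contact_force"])
E
```

```text
clock: 19.88
ee_pos: [0.6412, -0.0204, 0.3105]
eef_rot: [-3.14, 0.0, 1.443]
contact_force: [0.8, -0.0, 0.0]
opening: 0.027
grip_force: 25.0
clock: 20.47
ee_pos: [0.6419, -0.0207, 0.2641]
eef_rot: [-3.141, -0.0, 1.443]
contact_force: [0.4, -0.1, -0.1]
opening: 0.0274
grip_force: 24.6
(array([ 0.14, -0.01,  0.61]), array([-0.03, -0.  , -0.01])) [ 0.40538782 -0.11620731 -0.06738531]
```

```bash
python3 -m creep '[[0.1,0,0.2,0,0,0,2.6],[0.1,0,0.4,0,0,0,2.6],[0.1,0,0.5,0,0,0,2.6],[0.1,0,0.5,0,0,0,2.6]]'
python3 -m creep '[[0,0,0.1,0,0,0,2.6],[0,0,0.1,0,0,0,2.6]]'
```

```text
clock: 20.8
ee_pos: [0.6423, -0.0194, 0.2614]
eef_rot: [3.14, -0.0, 1.443]
contact_force: [-8.3, 0.3, 21.9]
opening: 0.0274
grip_force: 27.1
clock: 20.97
ee_pos: [0.6424, -0.0194, 0.2613]
eef_rot: [3.139, -0.0, 1.443]
contact_force: [-11.9, -1.4, 32.3]
opening: 0.0271
grip_force: 28.9
```

```bash
python3 -m creep '[[0,0,-0.2,0,0,0,2.6],[0,0,-0.2,0,0,0,2.6],[0,0,-0.2,0,0,0,3.2],[0,0,-0.2,0,0,0,3.8],[0,0,-0.2,0,0,0,4.4],[0,0,-0.2,0,0,0,5],[0,0,-0.2,0,0,0,6],[0,0,-0.2,0,0,0,7],[0,0,-0.2,0,0,0,8],[0,0,-0.2,0,0,0,8.5],[0,0,-0.2,0,0,0,8.5],[0,0,-0.2,0,0,0,8.5]]'
python3 -m creep '[[0,0,-1,0,0,0,8.5],[0,0,-3,0,0,0,8.5],[0,0,-6,0,0,0,8.5],[0,0,-9,0,0,0,8.5],[0,-3,-11,0,0,0,8.5],[0,-7,-11,0,0,0,8.5],[0,-11,-11,0,0,0,8.5],[0,-15,-11,0,0,0,8.5],[0,-19,-11,0,0,0,8.5],[0,-21,-11,0,0,0,8.5],[0,-21,-11,0,0,0,8.5],[0,-21,-11,0,0,0,8.5]]'
python3 - <<'E'
from h import *
S={c:robot.camera_model(c) for c in("scene","top","wrist")}
I={c:robot.get_image(c) for c in S}
for c in I: cv2.imwrite(f"pics/e_{c}.png",I[c])
for l in("padlock","price_clip","price_clip_ticket"):
  for c in S: print(l,c,[(np.round(d["location"],1).tolist(),round(d["confidence"],2)) for d in robot.place_of(c,l)])
y=-.128;x=np.array([np.cos(y),np.sin(y),0]);v=np.array([-x[1],x[0],0])
for i in(-1,0,1):
  P=np.array([.642,-.0193,.246])+i*.11*v
  print(i,[(c,proj(S[c],P).round(1).tolist(),proj(S[c],P-.0055*x-[0,0,.018]).round(1).tolist()) for c in S])
f=lambda x,s:cv2.resize(x,s,interpolation=cv2.INTER_CUBIC)
s,t,w=I["scene"],I["top"],I["wrist"]
cv2.imwrite("pics/end.png",np.vstack([np.hstack([f(s[90:210,165:325],(400,300)),f(t[125:200,210:310],(400,300))]),np.hstack([f(w,(400,300)),f(s[90:150,200:280],(400,300))])]))
E
```

```text
clock: 21.97
ee_pos: [0.6421, -0.0197, 0.2603]
eef_rot: [3.142, -0.0, 1.443]
contact_force: [0.5, -0.4, -0.3]
opening: 0.0847
grip_force: 0.0
clock: 22.97
ee_pos: [0.4335, 0.0072, 0.3716]
eef_rot: [3.139, 0.001, 1.443]
contact_force: [0.1, -1.3, 0.7]
opening: 0.0851
grip_force: 0.0
padlock scene [([243.0, 192.4], 0.88)]
padlock top [([236.6, 174.3], 0.39)]
padlock wrist [([333.9, 151.4], 0.94)]
price_clip scene [([216.0, 135.4], 0.69), ([159.9, 280.4], 0.55), ([282.6, 287.6], 0.43)]
price_clip top [([270.5, 143.8], 0.45), ([172.3, 161.2], 0.41)]
price_clip wrist [([475.7, 186.8], 0.85)]
price_clip_ticket scene [([218.6, 139.4], 0.71), ([160.8, 279.0], 0.69)]
price_clip_ticket top [([268.7, 144.5], 0.59), ([175.0, 162.1], 0.42)]
price_clip_ticket wrist [([457.5, 180.3], 0.68)]
-1 [('scene', [236.8, 117.7], [238.6, 123.2]), ('top', [306.2, 146.3], [305.3, 149.3]), ('wrist', [449.0, 279.8], [434.4, 270.3])]
0 [('scene', [215.1, 137.2], [217.2, 142.9]), ('top', [270.7, 142.3], [270.3, 145.3]), ('wrist', [473.4, 183.3], [455.6, 178.1])]
1 [('scene', [190.4, 159.4], [193.0, 165.1]), ('top', [235.2, 138.2], [235.4, 141.3]), ('wrist', [504.8, 58.7], [482.6, 60.9])]
```

View pics/end.png

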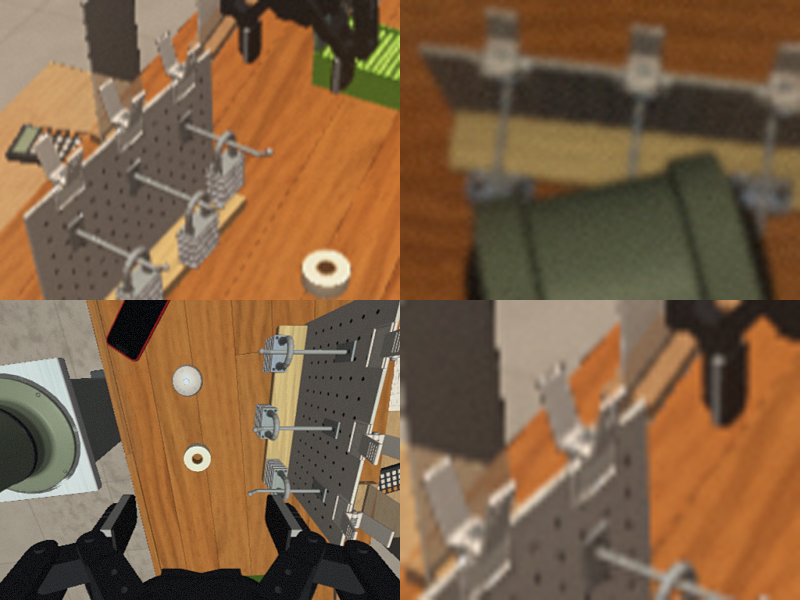

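The final view shows the clip on the edge in line and level with its two neighbours, ticket forward. The padlock hangs on the middle prong, the neighbours are undisturbed, and the gripper is clear.

```bash
python3 -c "
from station import robot
print(robot.sign_off())"
```

```text
the job is handed in; nothing more can be done
None
```

The padlock hangs by its shackle on the empty middle prong, and the price clip sits on the pegboard edge directly above it, ticket to the front and level with the other two. I handed the job in at about 23 s. The hand-in gave no verdict, so this rests on the final pictures, and the clip's depth on the edge was judged only by comparison with its neighbours.

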